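Fit a handle to the file in the bench vise

TASK

Take the pale wooden handle with the brass ferrule from the rack and fit it on the tang of the file clamped in the vise: set it over the tang, let it centre itself, then press it straight down until the ferrule is fully home on the file's shoulder. Press firmly and steadily but keep the push below about 28 N, or the file is driven down between the jaws; leave the handle standing upright on the tang and let go, and leave everything else on the bench where it is.

Things in the scene. Friction and masses are not known exactly. Their poses are not given: they have to be found in the camera images.
- handle: the wanted file handle: pale turned wood with a brass ferrule, 112 mm long, about 80 g, standing ferrule down in one of the rack's three holes (which one varies). Origin: centre of the ferrule's open underside; z runs up along the handle to its rounded butt. Ferrule 21 mm across, 18 mm long. Bore in its underside: 17 mm wide at the mouth, 12 mm at z = 4 mm, then the tang's own taper, 56 mm deep.
- handle_grip (a point): point on that handle's axis, 82 mm above the ferrule's underside and 30 mm below the butt, at the waist: good to grip from any side, 29 to 31 mm across there (belly 32 mm across, 24 mm lower down).
- shoulder (a point): on the file clamped upright in the vise: the point on the tang's axis where the tang leaves the file's shoulder, a flat 17 mm across on the end of the dark steel blade, 155 mm above the bench. The handle is home when its ferrule's underside rests on this shoulder.
- tang_tip (a point): tip of the file's bright steel tang, 45 mm straight above the shoulder. The tang is a round upright taper, 13.6 mm across at the shoulder and 6.4 mm at the tip.
- file: the clamped file: dark blade 18 mm by 5 mm, tang up; origin at the shoulder. The handle's bore is a tight fit: by its own weight it stops, centred, 3 to 5 mm short of the shoulder; from there a push of 12 N growing to 17 N drives it on. Home, the push rises steeply: 20 to 24 N means home; above 28 N the file slides down in the jaws. Pressed on, the handle stays by its own grip.
- vise: the blue bench vise holding the file, fixed to the bench; jaw tops 115 mm above the bench. Origin: on the bench directly below the tang; its x axis points from the tommy bar to the small anvil at the back.
- rack: fixed wooden rack, 60 mm by 212 mm (along its y) and 26 mm high, origin at the centre of its underside. Three round holes 12 mm deep in a row along y at -70, 0 and +70 mm; a handle stands on the hole's floor, 14 mm above the bench, so its ferrule just shows.
- handle_red: a red plastic handle with a steel ferrule, of the same shape, in another hole of the rack: not wanted, leave it in place.
- handle_black: a black plastic handle with a steel ferrule, of the same shape, in the third hole of the rack: not wanted, leave it in place.
- jar: amber glass jar with white cap, 56 mm across and 75 mm high: leave it.
- mandrel: steel ring mandrel, a tapered rod 290 mm long and up to 27 mm thick lying on the bench: leave it.
- saw: piercing saw with brass frame lying on the bench, about 150 mm by 110 mm plus its handle: leave it.
- file_spare: another file, with a wooden handle, 285 mm long, lying on the bench: leave it.
- hammer: hammer with a wooden handle, 250 mm long, lying on the bench: leave it.
- bowl: small brass bowl, 100 mm across and 35 mm high: leave it.
Things that resemble listed ones, but are neither listed nor needed, are in the scene too. What is meant by the handle is not turquoise, and is the smaller of those in its own colour.

How it is judged:
By the outcome, as a careful person would: the job done as asked, in the order asked, and still so for the second after the job is handed in, with the robot touching nothing.
It also fails if it takes over 51 s, if anything falls off the work surface, if the arm or the gripper's body presses on something with over 40 N, if the wrist force passes 120 N, or if a joint passes its speed limit or range.

ROBOT

A 6-joint arm with a two-finger parallel gripper is mounted at the origin on the work surface. World frame = base frame: x ahead of the robot, y to its left, z up, the work surface at z = 0. Lengths are in m, angles in rad, forces in N, time in s.
With the tool pointing down it reaches from about 0.3 to 0.775 m from the base axis. Payload 14.6 kg.
Tool frame: the origin (TCP) lies midway between the tips of the shut fingers; the grasp point (between the pads) lies 19 mm behind it (ctrl.grip_depth is the z of the grasp point in the tool frame, in m); z points along the fingers, y is the line along which they close (so a half turn about z gives the same grasp; the last joint's range is limited). The gripper opens to 94 mm and grips with 3 to 60 N. Pads are 16 mm wide; open, the fingers measure 119 mm over their backs; the gripper's body (75 mm by 177 mm) begins 78 mm behind the grasp point.
Start: joints at [1.154, 0.3, 1.521, -0, 1.321, -0.067], TCP at [0.188, 0.517, 0.205] pointing down, gripper open.
Joint ranges: [-3.03, 3.03], [-0.79, 2.21], [0.23, 2.52], [-1.04, 4.18], [0, 3.07], [-2.55, 2.55]. Speed limits (rad/s): [2.22, 2.22, 2.57, 3.14, 3.14, 3.14].

INTERFACE

Orientations are given as [roll, pitch, yaw] about the fixed x, y, z axes, in that order (R = Rz(yaw) Ry(pitch) Rx(roll)).
In Python, from station import ctrl gives the robot as it stands. The module is installed in compiled form; this text tells all that it offers.
- The arm moves only by the tool carry_out, never from a script. Its argument "commands" is a list of rows, each a list of 3 entries, a list of its own where there are three numbers: the closure, from 0 (fully open) to 1 (shut), then the shift along the tool's x, y, z in mm, then the turn, a rotation vector about the tool's x, y, z in rad. In form: [[gripper, [tx, ty, tz], [wx, wy, wz]], ...]. A call has 1 to 10 rows; each row shifts and turns the commanded pose from where the row before left it, along the tool's axes as they then stand; what a row does not reach is not made up. A row lasts 1/8 s, in which the tool goes at most 62.5 mm and 10.7 degrees, less where a joint would pass 70% of its speed; a pose out of reach is approached as far as the arm can. A call with a gripper value outside its range is refused whole. The fingers move at their own pace and stop on an object; "squeeze" is the grip in N (left out, the last holds). Time passes only in rows, so rows that do not move let the fingers close. It gives the time, the measured TCP pose, the force, the opening and the grip force at its end, in the units of the state.
- ctrl.get_obs(): the state, without advancing time (a new reading comes with each control period).
- ctrl.camera(name): name is "side" or "top" or "wrist"; returns a dict with "img" (480x640x3 uint8, blue, green, red), "camera_matrix" (3x3 intrinsics, pixels), "k1" (the pictures are not rectified: a ray, as slopes to the right and down, at radius r is drawn at 1 + k1 r^2 times it, then the intrinsics apply), "rvec" (rotation vector, rad) and "tvec" (3), from world to camera coordinates, as OpenCV has them. Camera axes: x right, y down, z forward; pixel columns grow to the right and rows downward; lengths in m; the calibration is good to about 2 mm. A picture is of the moment at which its call begins. There is no depth.
- ctrl.hand_in(): hands the job in; it is judged then, once.
Trained networks look in the newest picture that a camera, given by its name, has taken for a name from the list of things; names that differ only in an ending like _2 or _b are one class to them, and where a whole thing is asked for, a point or a joint stands for the part that bears it (a point fixed in the world has none). Each returns a list of dicts, best first, with "score" (0 to 1); they miss things now and then, are a little off and sometimes report something else, mostly with a low value. They report only what shows in the picture. A call takes as long as a camera call. They do not tell look-alikes from the thing itself.
- ctrl.outline_of(thing, camera): "region" (480x640 bool, what is visible of it).
- ctrl.place_of(thing, camera): "at" ([x, y, z] in m, in world coordinates, good to about 4 mm: a listed point, or the origin of a listed thing).
The state is a dict: "time_s": time; "qpos": joint angles; "joint_vel": joint speeds; "tau": joint torques, N m; "ee_pos": TCP position; "eef_rot": TCP orientation; "force": force on the tool from outside, world axes, zero at the start; "moment": the same for the moment, N m; "grip_width": finger opening in m; "grip_force": force on a finger pad.
Only numpy, scipy, OpenCV 4.12 (cv2) and the standard library are available. Lean on these libraries where they do the work, as an engineer would, in place of code of your own. Each camera call takes 0.05 s, during which the arm holds its last target. There are 200 camera calls.

## Working session

There is one attempt and no reset: what is moved stays moved. The work goes in short steps, Python scripts to look and compute and a tool call to move; the robot and the scene stay as the last step left them, time stands still between calls to the robot, and variables do not carry over. Pictures are saved under pics/ and viewed, at most 10 in all, crops included, and the job is handed in when it is done.

Besides the shell and the picture viewer there is one more tool, called after "Call:" as a command line: name --argument value ..., lists and objects as JSON in quotes. carry_out: Moves the arm, as the interface text tells. Its arguments: {"type":"object","properties":{"commands":{"type":"array","items":{"type":"array"}},"squeeze":{"type":"number"}},"required":["commands"]}

```bash
mkdir -p pics
cat > h.py <<'E'
import numpy as np, cv2
from station import ctrl
def P(c): return np.array(c["camera_matrix"],float),np.array([c["k1"],0,0,0,0],float),np.array(c["rvec"],float),np.array(c["tvec"],float)
def proj(c,p):
    K,d,r,t=P(c); return cv2.projectPoints(np.array(p,float).reshape(-1,1,3),r,t,K,d)[0].reshape(-1,2)
def ray(c,uv):
    K,d,r,t=P(c); u=cv2.undistortPoints(np.array(uv,float).reshape(1,1,2),K,d).ravel()
    R=cv2.Rodrigues(r)[0]; return -R.T@t.ravel(), R.T@np.array([u[0],u[1],1.])
def atz(c,uv,z):
    o,v=ray(c,uv); return o+v*(z-o[2])/v[2]
def tri(obs):
    A=np.zeros((3,3));b=np.zeros(3)
    for c,uv in obs:
        o,v=ray(c,uv); v=v/np.linalg.norm(v); M=np.eye(3)-np.outer(v,v); A+=M;b+=M@o
    return np.linalg.solve(A,b)
E
python3 - <<'E'
from h import *
np.set_printoptions(precision=4,suppress=True)
ims=[]
for n in ("side","top"):
    c=ctrl.camera(n); cv2.imwrite(f"pics/{n}0.png",c["img"])
    for th in ("handle","handle_grip","shoulder","tang_tip","rack","vise","handle_red","handle_black"):
        for d in ctrl.place_of(th,n)[:4]:
            print(n,th,round(d["score"],2),np.array(d["at"]),proj(c,d["at"])[0].round())
o=ctrl.get_obs(); print(o["time_s"],o["ee_pos"],o["eef_rot"],o["force"],ctrl.grip_depth)
E
```

```text
side handle 0.97 [ 0.4953 -0.362  -0.001 ] [333. 386.]
side handle 0.7 [ 0.604  -0.3718 -0.0065] [382. 378.]
side handle 0.29 [0.5003 0.1531 0.0002] [270. 252.]
side handle 0.15 [ 0.441  -0.547  -0.0011] [343. 473.]
side handle_grip 0.89 [ 0.5683 -0.2821  0.0897] [352. 322.]
side handle_grip 0.6 [ 0.5988 -0.3708  0.1061] [384. 341.]
side shoulder 0.66 [0.4976 0.1528 0.1572] [267. 206.]
side shoulder 0.61 [ 0.7201 -0.2134  0.0031] [396. 315.]
side tang_tip 0.68 [0.5044 0.155  0.2002] [268. 191.]
side rack 0.72 [ 0.5518 -0.2143 -0.0024] [333. 333.]
side rack 0.15 [ 0.4377 -0.5458  0.0008] [341. 472.]
side handle_red 0.41 [0.504  0.151  0.1543] [269. 207.]
side handle_red 0.37 [0.5015 0.1504 0.0017] [271. 252.]
side handle_red 0.25 [ 0.5682 -0.2821  0.0126] [351. 347.]
side handle_black 0.87 [ 0.5368 -0.1411  0.0115] [316. 311.]
top handle 0.75 [ 0.602  -0.3784 -0.0031] [411. 233.]
top handle 0.56 [ 0.775  -0.0291 -0.0013] [300. 179.]
top handle 0.5 [ 0.5694 -0.281   0.0125] [380. 243.]
top handle_grip 0.76 [ 0.6038 -0.3732  0.1066] [415. 227.]
top handle_grip 0.71 [0.4972 0.1563 0.1559] [232. 261.]
top handle_grip 0.68 [ 0.4916 -0.3659  0.0778] [412. 266.]
top handle_grip 0.46 [ 0.5661 -0.277   0.098 ] [382. 240.]
top shoulder 0.45 [0.5018 0.1559 0.1557] [232. 259.]
top shoulder 0.37 [0.6461 0.468  0.0009] [141. 218.]
top tang_tip 0.39 [0.4981 0.1513 0.2025] [232. 259.]
top rack 0.89 [ 0.5459 -0.2076 -0.005 ] [356. 251.]
top vise 0.96 [0.5019 0.1554 0.0007] [239. 264.]
top handle_red 0.59 [ 0.5489 -0.2111  0.0116] [358. 249.]
top handle_black 0.42 [ 0.5337 -0.1404  0.0143] [335. 254.]
top handle_black 0.33 [0.6435 0.469  0.0001] [141. 219.]
0.9 [0.1885 0.5167 0.2054] [-3.1415  0.      2.7918] [ 0.2281 -0.7644  0.5127] -0.0188
```

View pics/side0.png

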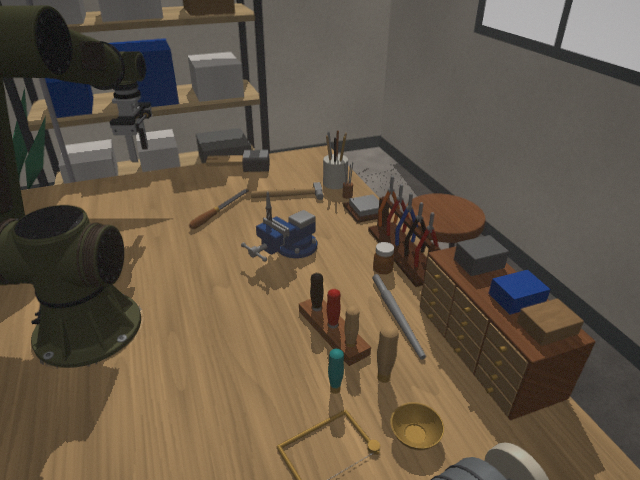

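View pics/top0.png

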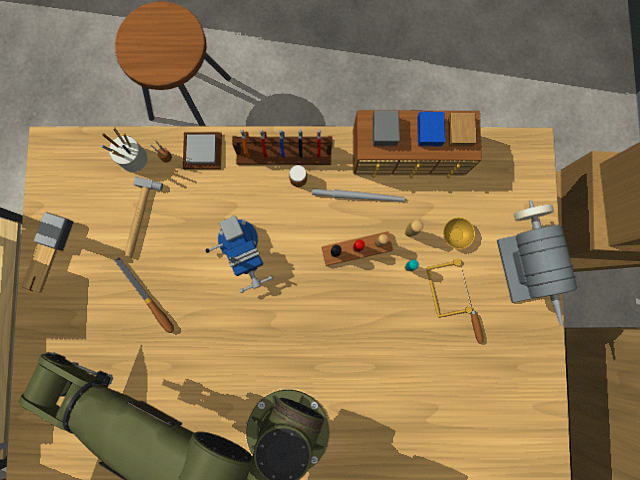

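Candidates for "handle" in the side view: the pale one in the rack at (352,330), a bigger pale one standing free at (387,355), and a turquoise one at (336,370). The wanted one should be the rack handle, since it is the smaller of the two pale ones and the turquoise is ruled out. I'll confirm this in a crop.

Run:
```python
from h import *
im=cv2.imread("pics/side0.png")
a=cv2.resize(im[255:415,285:425],None,fx=3.5,fy=3.5,interpolation=cv2.INTER_CUBIC)
b=cv2.resize(im[185:265,235:330],(300,253),interpolation=cv2.INTER_CUBIC)
o=np.zeros((560,790,3),np.uint8);o[:,:490]=a;o[:253,490:]=b;cv2.imwrite("pics/crop1.png",o)
```

```text
(no output)
```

View pics/crop1.png

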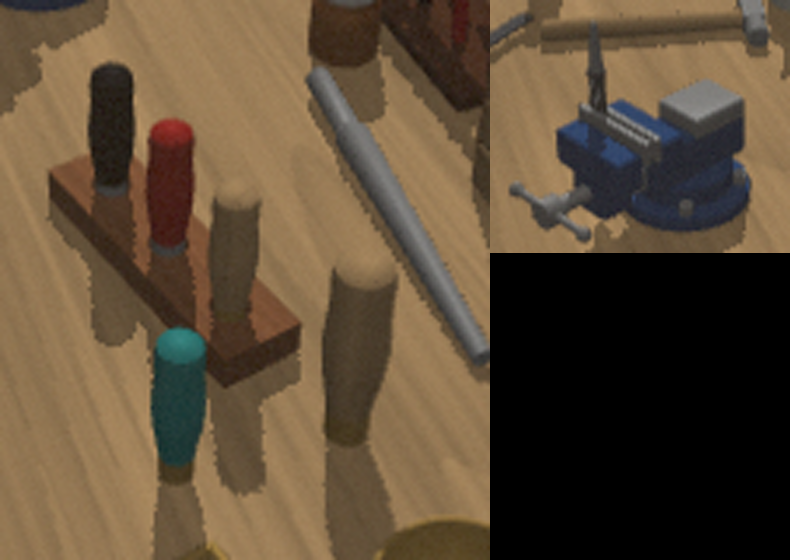

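```bash
cat >> h.py <<'E'
def shift(p,ob=None):
    "world TCP target -> tool-axes shift in mm from measured pose"
    from scipy.spatial.transform import Rotation as Ro
    ob=ob or ctrl.get_obs(); R=Ro.from_euler('xyz',ob["eef_rot"]).as_matrix()
    return (R.T@(np.array(p)-ob["ee_pos"])*1000).round(1)
E
python3 -c "
from h import *
print(shift([.568,-.281,.26]))"
```

```text
[-629.9 -619.3  -54.5]
```

The crop confirms it. The pale handle with the brass ferrule stands in the rack's end hole at crop (235,250). The free-standing pale one at (360,350) is clearly larger, and the turquoise one at (180,400) is not meant. The tang is upright in the vise.

Call:
carry_out --commands '[[0,[-20,-20,-27],[0,0,0]],[0,[-35,-34,-28],[0,0,0]],[0,[-35,-34,0],[0,0,0]],[0,[-35,-34,0],[0,0,0]],[0,[-35,-34,0],[0,0,0]],[0,[-35,-34,0],[0,0,0]],[0,[-35,-34,0],[0,0,0]],[0,[-35,-34,0],[0,0,0]],[0,[-35,-34,0],[0,0,0]],[0,[-35,-34,0],[0,0,0]]]'

```text
time_s: 2.15
ee_pos: [0.392, 0.0941, 0.2607]
eef_rot: [3.141, 0.001, 2.792]
force: [0.8, 1.1, 0.7]
grip_width: 0.094
grip_force: 0.0
```

Call:
carry_out --commands '[[0,[-35,-34,0],[0,0,0]],[0,[-35,-34,0],[0,0,0]],[0,[-35,-34,0],[0,0,0]],[0,[-35,-34,0],[0,0,0]],[0,[-35,-34,0],[0,0,0]],[0,[0,0,0],[0,0,0.17]],[0,[0,0,0],[0,0,0.17]],[0,[0,0,0],[0,0,0.17]],[0,[0,0,0],[0,0,0.17]],[0,[0,0,0],[0,0,0.17]]]'

```text
time_s: 3.4
ee_pos: [0.4976, -0.124, 0.2605]
eef_rot: [3.141, 0.0, 1.936]
force: [0.7, 0.5, -1.1]
grip_width: 0.0937
grip_force: 0.0
```

Call:
carry_out --commands '[[0,[0,0,0],[0,0,0.14]],[0,[0,0,0],[0,0,0]]]'

```text
time_s: 3.65
ee_pos: [0.4976, -0.1241, 0.2605]
eef_rot: [3.142, 0.0, 1.803]
force: [0.3, -0.3, 0.3]
grip_width: 0.0939
grip_force: 0.0
```

Run:
```python
from h import *
np.set_printoptions(precision=4,suppress=True)
c=ctrl.camera("wrist"); cv2.imwrite("pics/w1.png",c["img"])
for th in ("handle","handle_grip"):
    for d in ctrl.place_of(th,"wrist")[:4]: print(th,round(d["score"],2),np.array(d["at"]),proj(c,d["at"])[0].round())
o=ctrl.get_obs(); print(o["time_s"],o["ee_pos"],o["eef_rot"],o["force"],shift([.568,-.281,.077]))
```

```text
handle 0.91 [ 0.5681 -0.2779  0.0116] [353. 341.]
handle 0.87 [ 0.6039 -0.3773 -0.0009] [360. 411.]
handle 0.85 [ 0.4921 -0.3682  0.0021] [277. 389.]
handle_grip 0.97 [ 0.4933 -0.3692  0.0828] [268. 436.]
3.8 [ 0.4976 -0.1241  0.2605] [3.1415 0.0001 1.8047] [ 0.6207  0.3991 -0.654 ] [-169.    32.1  183.5]
```

View pics/w1.png

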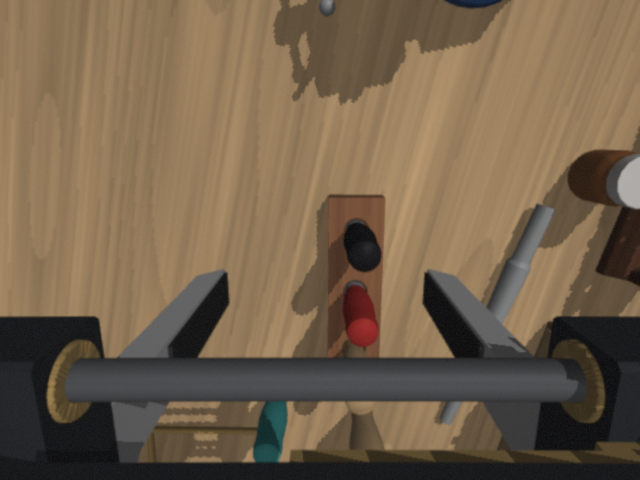

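The wrist view shows the rack aligned with the tool's x axis. The red handle is at (362,330), the wanted pale handle is behind the bar at about (355,390), the big one is at (362,430) and the turquoise one at (270,430). I'll move above the pale handle and descend.

Call:
carry_out --commands '[[0,[-42,8,0],[0,0,0]],[0,[-42,8,0],[0,0,0]],[0,[-42,8,0],[0,0,0]],[0,[-42,8,0],[0,0,0]],[0,[0,0,30],[0,0,0]],[0,[0,0,40],[0,0,0]],[0,[0,0,40],[0,0,0]],[0,[0,0,40],[0,0,0]],[0,[0,0,34],[0,0,0]],[0,[0,0,0],[0,0,0]]]'

```text
time_s: 5.05
ee_pos: [0.5661, -0.2797, 0.0742]
eef_rot: [-3.138, -0.003, 1.803]
force: [0.4, 0.4, -0.3]
grip_width: 0.094
grip_force: 0.0
```

Run:
```python
from h import *
np.set_printoptions(precision=4,suppress=True)
ims=[]
for n in ("wrist","side"):
    c=ctrl.camera(n); ims.append(c["img"])
    for d in ctrl.place_of("handle",n)[:3]: print(n,round(d["score"],2),np.array(d["at"]))
s=cv2.resize(ims[1][240:420,280:440],(400,450),interpolation=cv2.INTER_CUBIC)
o=np.zeros((450,800,3),np.uint8);o[:,400:]=s;o[:300,:400]=cv2.resize(ims[0],(400,300));cv2.imwrite("pics/g1.png",o)
```

```text
wrist 0.73 [ 0.5685 -0.2785  0.0126]
wrist 0.72 [ 0.4916 -0.3652  0.0019]
side 0.94 [ 0.5651 -0.2793  0.0144]
side 0.93 [ 0.4962 -0.3619 -0.0004]
side 0.92 [ 0.6011 -0.3708 -0.0062]
```

View pics/g1.png

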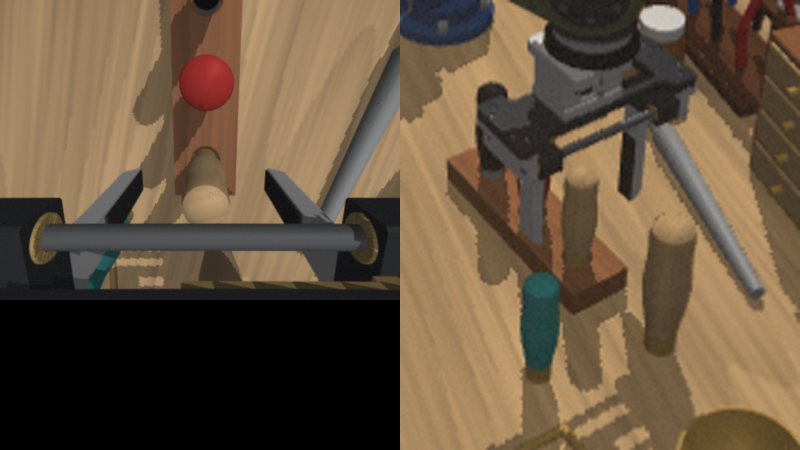

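The pale handle is centred between the open fingers in both views: wrist (205,185), side crop (580,215). Closing on it.

Call:
carry_out --commands '[[1,[0,0,-2],[0,0,0]],[1,[0,0,0],[0,0,0]],[1,[0,0,0],[0,0,0]],[1,[0,0,0],[0,0,0]],[1,[0,0,0],[0,0,0]],[1,[0,0,0],[0,0,0]],[1,[0,0,0],[0,0,0]],[1,[0,0,0],[0,0,0]]]' --squeeze 50

```text
time_s: 6.25
ee_pos: [0.5672, -0.2803, 0.0784]
eef_rot: [-3.142, -0.0, 1.802]
force: [-0.2, -0.3, -0.2]
grip_width: 0.0304
grip_force: 50.0
```

Call:
carry_out --commands '[[1,[0,0,-8],[0,0,0]],[1,[0,0,-20],[0,0,0]],[1,[0,0,-35],[0,0,0]],[1,[0,0,-40],[0,0,0]],[1,[0,0,-40],[0,0,0]],[1,[0,0,-40],[0,0,0]],[1,[0,0,-37],[0,0,0]],[1,[0,0,-10],[0,0,0]],[1,[0,0,0],[0,0,0]]]'

```text
time_s: 7.38
ee_pos: [0.5671, -0.2802, 0.3084]
eef_rot: [3.141, 0.0, 1.802]
force: [0.1, 0.7, -0.9]
grip_width: 0.0301
grip_force: 50.0
```

Run:
```python
from h import *
np.set_printoptions(precision=4,suppress=True)
for n in ("side","top","wrist"):
    c=ctrl.camera(n)
    for t in ("handle","handle_grip","tang_tip","shoulder"):
        for d in ctrl.place_of(t,n)[:3]: print(n,t,round(d["score"],2),np.array(d["at"]))
o=ctrl.get_obs(); print(o["ee_pos"],o["grip_width"],shift([.501,.154,.31]))
```

```text
side handle 0.66 [ 0.568  -0.2796  0.2413]
side handle 0.63 [ 0.6033 -0.3743 -0.0047]
side handle 0.37 [ 0.5532 -0.2105  0.0001]
side handle_grip 0.85 [ 0.4922 -0.3695  0.0825]
side handle_grip 0.61 [ 0.6027 -0.3745  0.1063]
side handle_grip 0.6 [ 0.5662 -0.2791  0.3245]
side tang_tip 0.69 [0.5054 0.1564 0.1987]
side shoulder 0.64 [0.5005 0.1525 0.158 ]
top handle 0.69 [ 0.549  -0.2112  0.0125]
top handle 0.57 [ 0.5717 -0.283   0.2425]
top handle 0.45 [ 0.4911 -0.368   0.0025]
top handle_grip 0.6 [ 0.5675 -0.2784  0.3265]
top handle_grip 0.57 [ 0.4909 -0.3679  0.0794]
top tang_tip 0.52 [0.4968 0.1486 0.2005]
top shoulder 0.54 [0.4988 0.1548 0.1559]
wrist handle 0.96 [ 0.5662 -0.2779  0.2441]
wrist handle 0.68 [ 0.4936 -0.3694  0.0004]
wrist handle_grip 0.97 [ 0.5659 -0.2809  0.3246]
wrist handle_grip 0.91 [ 0.4927 -0.3725  0.0843]
[ 0.5672 -0.2803  0.3085] 0.030069974247935134 [437.9  35.   -1.6]
```

Call:
carry_out --commands '[[1,[20,2,0],[0,0,0]],[1,[40,3,0],[0,0,0]],[1,[45,4,0],[0,0,0]],[1,[45,4,0],[0,0,0]],[1,[45,4,0],[0,0,0]],[1,[45,4,0],[0,0,0]],[1,[45,4,0],[0,0,0]],[1,[40,3,0],[0,0,0]],[1,[35,3,0],[0,0,0]],[1,[0,0,0],[0,0,0]]]'

```text
time_s: 9.38
ee_pos: [0.5147, 0.079, 0.3087]
eef_rot: [3.141, -0.0, 1.805]
force: [0.4, -0.6, -1.5]
grip_width: 0.0304
grip_force: 50.0
```

Run:
```python
from h import *
np.set_printoptions(precision=4,suppress=True)
for n in ("wrist","side"):
    c=ctrl.camera(n)
    for t in ("handle","tang_tip","shoulder"):
        for d in ctrl.place_of(t,n)[:2]: print(n,t,round(d["score"],2),np.array(d["at"]),proj(c,d["at"])[0].round())
    if n=="wrist": cv2.imwrite("pics/w2.png",c["img"])
o=ctrl.get_obs(); print(o["ee_pos"],shift([.501,.154,.31]))
```

```text
wrist handle 0.85 [0.5166 0.0787 0.2419] [328. 250.]
wrist tang_tip 0.88 [0.5011 0.156  0.2014] [332. 126.]
wrist shoulder 0.75 [0.5026 0.1535 0.1507] [332. 131.]
side handle 0.8 [0.5119 0.0765 0.244 ] [278. 189.]
side handle 0.7 [ 0.4958 -0.363  -0.0008] [334. 387.]
side tang_tip 0.51 [0.5057 0.1559 0.1991] [268. 191.]
side shoulder 0.55 [0.498  0.1544 0.1558] [267. 206.]
[0.5151 0.0766 0.3084] [78.6  3.9 -1.6]
```

View pics/w2.png

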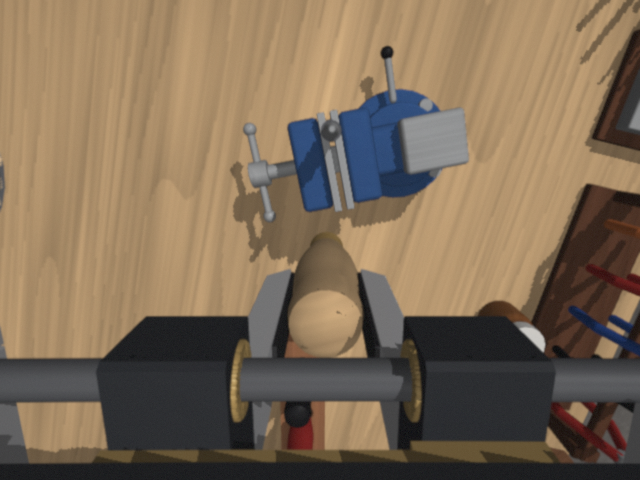

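The wrist view shows the tang tip at (331,130), between the jaws, and the handle held upright with its ferrule at (326,240). I'll move over the tang and lower to just above its tip.

Call:
carry_out --commands '[[1,[20,1,0],[0,0,0]],[1,[30,2,0],[0,0,0]],[1,[20,1,0],[0,0,0]],[1,[9,0,0],[0,0,0]],[1,[0,0,15],[0,0,0]],[1,[0,0,17],[0,0,0]],[1,[0,0,0],[0,0,0]],[1,[0,0,0],[0,0,0]]]'

```text
time_s: 10.78
ee_pos: [0.501, 0.1547, 0.2766]
eef_rot: [3.141, 0.0, 1.801]
force: [0.9, 0.1, -1.3]
grip_width: 0.0301
grip_force: 50.0
```

Run:
```python
from h import *
np.set_printoptions(precision=4,suppress=True)
ims=[]
for n,(x,y) in (("side",(268,185)),("top",(232,258)),("wrist",(328,230))):
    c=ctrl.camera(n)
    for t in ("handle","tang_tip"):
        for d in ctrl.place_of(t,n)[:1]: print(n,t,round(d["score"],2),np.array(d["at"]),proj(c,d["at"])[0].round())
    ims.append(cv2.resize(c["img"][y-50:y+50,x-33:x+33],(264,400),interpolation=cv2.INTER_CUBIC))
cv2.imwrite("pics/t1.png",np.hstack(ims))
o=ctrl.get_obs(); print(o["ee_pos"],o["force"],shift([.5013,.1545,.27]))
```

```text
side handle 0.87 [ 0.6047 -0.3697 -0.005 ] [382. 376.]
side tang_tip 0.56 [0.5064 0.1577 0.2011] [268. 190.]
top handle 0.77 [ 0.6066 -0.3756 -0.0027] [410. 232.]
[0.5008 0.1551 0.2765] [ 0.7718 -0.2881 -1.6607] [-0.7  0.3  6.5]
```

View pics/t1.png

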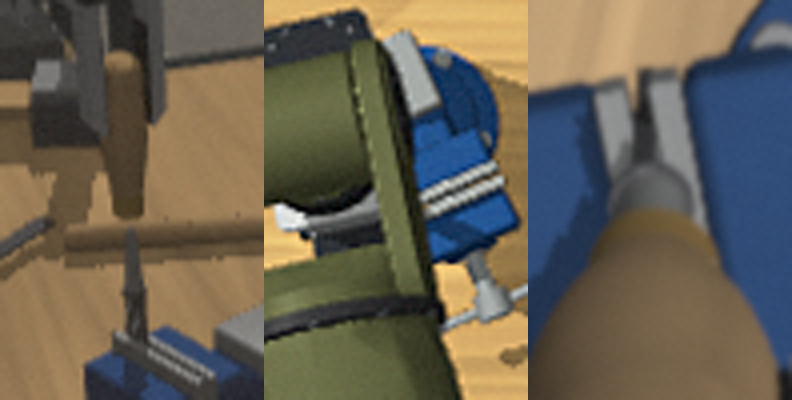

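The ferrule sits directly over the tang tip in both the side and wrist crops (side at (125,215)). Lowering over the tang.

Call:
carry_out --commands '[[1,[0,0,6],[0,0,0]],[1,[0,0,5],[0,0,0]],[1,[0,0,4],[0,0,0]],[1,[0,0,4],[0,0,0]],[1,[0,0,3],[0,0,0]],[1,[0,0,0],[0,0,0]]]'

```text
time_s: 11.98
ee_pos: [0.5008, 0.155, 0.2543]
eef_rot: [-3.141, 0.0, 1.802]
force: [1.1, -0.4, -1.5]
grip_width: 0.03
grip_force: 50.0
```

Call:
carry_out --commands '[[1,[0,0,4],[0,0,0]],[1,[0,0,4],[0,0,0]],[1,[0,0,4],[0,0,0]],[1,[0,0,4],[0,0,0]],[1,[0,0,3],[0,0,0]],[1,[0,0,0],[0,0,0]]]'

```text
time_s: 12.72
ee_pos: [0.5008, 0.1548, 0.2351]
eef_rot: [-3.141, 0.001, 1.802]
force: [2.0, -4.7, -2.7]
grip_width: 0.0302
grip_force: 50.0
```

The tang pushes the handle towards -y, so I'll ease back about 1 mm and go lower.

Call:
carry_out --commands '[[1,[-1,0,0],[0,0,0]],[1,[0,0,2],[0,0,0]],[1,[0,0,2],[0,0,0]],[1,[0,0,2],[0,0,0]],[1,[0,0,0],[0,0,0]]]'

```text
time_s: 13.35
ee_pos: [0.5011, 0.154, 0.2293]
eef_rot: [-3.142, 0.0, 1.802]
force: [0.8, -3.7, -0.5]
grip_width: 0.0304
grip_force: 50.0
```

Now release so that it drops and centres itself, then regrip.

Call:
carry_out --commands '[[1,[-1,0,0],[0,0,0]],[1,[0,0,1],[0,0,0]],[0.5,[0,0,0],[0,0,0]],[0.5,[0,0,0],[0,0,0]],[0.5,[0,0,0],[0,0,0]],[0.5,[0,0,0],[0,0,0]],[0.5,[0,0,0],[0,0,0]]]'

```text
time_s: 14.22
ee_pos: [0.5012, 0.1532, 0.2284]
eef_rot: [-3.142, -0.0, 1.802]
force: [-0.2, 0.6, 0.3]
grip_width: 0.047
grip_force: 0.0
```

Run:
```python
from h import *
np.set_printoptions(precision=4,suppress=True)
ims=[]
for n,(x,y) in (("side",(268,185)),("wrist",(328,230))):
    c=ctrl.camera(n)
    for t in ("handle","handle_grip"):
        for d in ctrl.place_of(t,n)[:2]: print(n,t,round(d["score"],2),np.array(d["at"]),proj(c,d["at"])[0].round())
    ims.append(cv2.resize(c["img"][y-50:y+50,x-33:x+33],(264,400),interpolation=cv2.INTER_CUBIC) if n=="side" else cv2.resize(c["img"],(533,400)))
cv2.imwrite("pics/t2.png",np.hstack(ims))
o=ctrl.get_obs(); print(o["time_s"],o["ee_pos"],o["force"],o["grip_width"])
```

```text
side handle 0.83 [ 0.6036 -0.3715 -0.003 ] [382. 376.]
side handle 0.66 [ 0.4952 -0.3643 -0.0032] [334. 388.]
side handle_grip 0.86 [0.4996 0.15   0.2359] [266. 180.]
side handle_grip 0.76 [ 0.4917 -0.3679  0.0814] [334. 362.]
wrist handle 0.59 [0.5013 0.1539 0.1575] [325. 246.]
wrist handle_grip 0.72 [0.5008 0.151  0.2423] [323. 301.]
14.525 [0.5012 0.1531 0.2285] [-0.5758  0.1356  1.3044] 0.04715591241120551
```

View pics/t2.png

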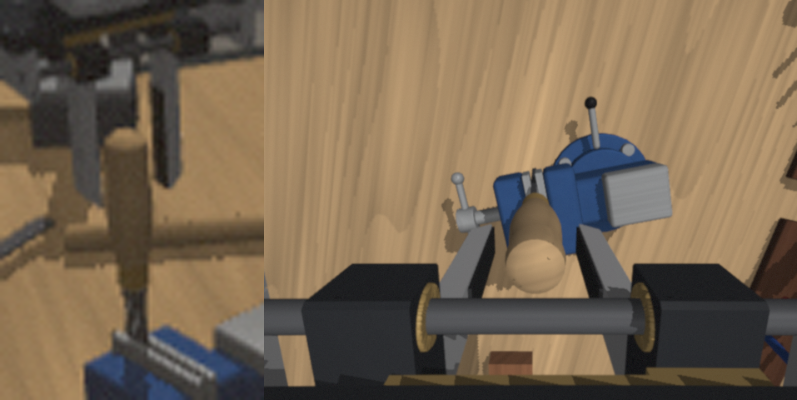

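The handle has dropped onto the tang and stands upright on it, between the fingers (side crop: ferrule at (132,280), just above the shoulder). I'll go down 6 mm and regrip.

Call:
carry_out --commands '[[0.5,[0,0,3],[0,0,0]],[0.5,[0,0,3],[0,0,0]],[1,[0,0,0],[0,0,0]],[1,[0,0,0],[0,0,0]],[1,[0,0,0],[0,0,0]],[1,[0,0,0],[0,0,0]],[1,[0,0,0],[0,0,0]]]' --squeeze 50

```text
time_s: 15.4
ee_pos: [0.5013, 0.1531, 0.2225]
eef_rot: [3.142, 0.0, 1.802]
force: [-0.1, 0.4, -0.6]
grip_width: 0.0302
grip_force: 50.0
```

Lateral force is near zero. Pressing slowly.

Call:
carry_out --commands '[[1,[0,0,0.5],[0,0,0]],[1,[0,0,0.5],[0,0,0]],[1,[0,0,0],[0,0,0]]]'

```text
time_s: 15.78
ee_pos: [0.5014, 0.1532, 0.2222]
eef_rot: [3.141, -0.0, 1.802]
force: [-1.2, 0.6, 6.7]
grip_width: 0.0302
grip_force: 50.0
```

Call:
carry_out --commands '[[1,[0,0,0.5],[0,0,0]],[1,[0,0,0.5],[0,0,0]],[1,[0,0,0.3],[0,0,0]],[1,[0,0,0],[0,0,0]]]'

```text
time_s: 16.27
ee_pos: [0.5015, 0.1532, 0.2216]
eef_rot: [3.14, -0.0, 1.802]
force: [-4.1, -0.6, 12.9]
grip_width: 0.0305
grip_force: 50.0
```

Call:
carry_out --commands '[[1,[0,0,0.5],[0,0,0]],[1,[0,0,0.3],[0,0,0]],[1,[0,0,0],[0,0,0]]]'

```text
time_s: 16.65
ee_pos: [0.5015, 0.1532, 0.2209]
eef_rot: [3.14, -0.0, 1.802]
force: [-3.6, -0.6, 13.8]
grip_width: 0.0302
grip_force: 50.0
```

Call:
carry_out --commands '[[1,[0,0,0.4],[0,0,0]],[1,[0,0,0.4],[0,0,0]],[1,[0,0,0],[0,0,0]]]'

```text
time_s: 17.02
ee_pos: [0.5015, 0.1532, 0.2202]
eef_rot: [3.14, 0.0, 1.802]
force: [-3.9, -0.5, 13.8]
grip_width: 0.0303
grip_force: 50.0
```

Call:
carry_out --commands '[[1,[0,0,0.3],[0,0,0]],[1,[0,0,0.3],[0,0,0]],[1,[0,0,0],[0,0,0]]]'

```text
time_s: 17.4
ee_pos: [0.5015, 0.1532, 0.2197]
eef_rot: [3.14, 0.0, 1.802]
force: [-4.3, -1.0, 15.0]
grip_width: 0.0305
grip_force: 50.0
```

Call:
carry_out --commands '[[1,[0,0,0.3],[0,0,0]],[1,[0,0,0.3],[0,0,0]],[1,[0,0,0],[0,0,0]]]'

```text
time_s: 17.77
ee_pos: [0.5015, 0.1532, 0.2191]
eef_rot: [3.139, 0.0, 1.802]
force: [-4.4, -0.2, 15.1]
grip_width: 0.0304
grip_force: 50.0
```

Call:
carry_out --commands '[[1,[0,0,0.3],[0,0,0]],[1,[0,0,0.2],[0,0,0]],[1,[0,0,0],[0,0,0]]]'

```text
time_s: 18.15
ee_pos: [0.5015, 0.1532, 0.2187]
eef_rot: [3.139, 0.0, 1.802]
force: [-4.8, -0.5, 15.2]
grip_width: 0.0306
grip_force: 50.0
```

Call:
carry_out --commands '[[1,[0,0,0.3],[0,0,0]],[1,[0,0,0.2],[0,0,0]],[1,[0,0,0],[0,0,0]]]'

```text
time_s: 18.52
ee_pos: [0.5015, 0.1532, 0.2183]
eef_rot: [3.139, -0.0, 1.802]
force: [-5.0, -1.5, 16.6]
grip_width: 0.0303
grip_force: 50.0
```

Call:
carry_out --commands '[[1,[0,0,0.3],[0,0,0]],[1,[0,0,0.2],[0,0,0]],[1,[0,0,0],[0,0,0]]]'

```text
time_s: 18.9
ee_pos: [0.5016, 0.1532, 0.218]
eef_rot: [3.139, 0.0, 1.802]
force: [-4.6, -1.3, 19.8]
grip_width: 0.0302
grip_force: 50.0
```

Rising steeply: the ferrule is reaching the shoulder.

Call:
carry_out --commands '[[1,[0,0,0.2],[0,0,0]],[1,[0,0,0.1],[0,0,0]],[1,[0,0,0],[0,0,0]]]'

```text
time_s: 19.27
ee_pos: [0.5016, 0.1532, 0.2179]
eef_rot: [3.139, 0.0, 1.802]
force: [-5.6, -1.5, 20.7]
grip_width: 0.0305
grip_force: 50.0
```

Call:
carry_out --commands '[[1,[0,0,0.2],[0,0,0]],[1,[0,0,0],[0,0,0]]]'

```text
time_s: 19.52
ee_pos: [0.5016, 0.1532, 0.2178]
eef_rot: [3.139, 0.0, 1.802]
force: [-7.0, -1.2, 21.4]
grip_width: 0.0305
grip_force: 50.0
```

At 21.4 N and rising steeply, it's home. Relieve the load, then open and withdraw upwards.

Call:
carry_out --commands '[[1,[0,0,0.1],[0,0,0]],[1,[0,0,0],[0,0,0]],[1,[0,0,-1],[0,0,0]],[1,[0,0,-1],[0,0,0]],[0.5,[0,0,0],[0,0,0]],[0.5,[0,0,0],[0,0,0]],[0.6,[0,0,0],[0,0,0]],[0.4,[0,0,0],[0,0,0]]]'

```text
time_s: 20.52
ee_pos: [0.5012, 0.1531, 0.2171]
eef_rot: [-3.141, -0.0, 1.802]
force: [-0.7, 0.3, -0.2]
grip_width: 0.0472
grip_force: 0.0
```

Call:
carry_out --commands '[[0.3,[0,0,-10],[0,0,0]],[0.3,[0,0,-25],[0,0,0]],[0.2,[0,0,-30],[0,0,0]],[0,[0,0,-30],[0,0,0]],[0,[-30,0,-20],[0,0,0]],[0,[-40,0,0],[0,0,0]],[0,[-40,0,0],[0,0,0]],[0,[0,0,0],[0,0,0]]]'

```text
time_s: 21.52
ee_pos: [0.5267, 0.0442, 0.3327]
eef_rot: [3.141, 0.0, 1.799]
force: [0.1, 0.1, -0.5]
grip_width: 0.094
grip_force: 0.0
```

Run:
```python
from h import *
np.set_printoptions(precision=4,suppress=True)
ims=[]
for n,(x,y) in (("side",(268,185)),("wrist",(328,230))):
    c=ctrl.camera(n)
    for t in ("handle","handle_grip","shoulder"):
        for d in ctrl.place_of(t,n)[:2]: print(n,t,round(d["score"],2),np.array(d["at"]),proj(c,d["at"])[0].round())
    ims.append(cv2.resize(c["img"][y-50:y+50,x-33:x+33],(264,400),interpolation=cv2.INTER_CUBIC) if n=="side" else cv2.resize(c["img"],(533,400)))
cv2.imwrite("pics/t3.png",np.hstack(ims))
o=ctrl.get_obs(); print(o["time_s"],o["ee_pos"],o["force"],o["grip_width"])
```

```text
side handle 0.89 [0.5013 0.1497 0.154 ] [268. 207.]
side handle 0.81 [ 0.6028 -0.3692 -0.0062] [381. 377.]
side handle_grip 0.9 [ 0.4937 -0.3681  0.0802] [335. 362.]
side handle_grip 0.88 [0.5018 0.1537 0.2331] [266. 181.]
side shoulder 0.45 [0.4977 0.1547 0.1597] [266. 205.]
wrist handle 0.96 [0.5001 0.154  0.1541] [324.  89.]
wrist handle 0.79 [ 0.4922 -0.3708  0.0042] [241. 454.]
wrist handle_grip 0.9 [0.5011 0.1511 0.235 ] [324.  79.]
wrist shoulder 0.46 [ 0.5341 -0.1407  0.0166] [299. 329.]
21.925 [0.5263 0.0467 0.3324] [ 0.6023 -0.3372 -0.1917] 0.09356376324969864
```

View pics/t3.png

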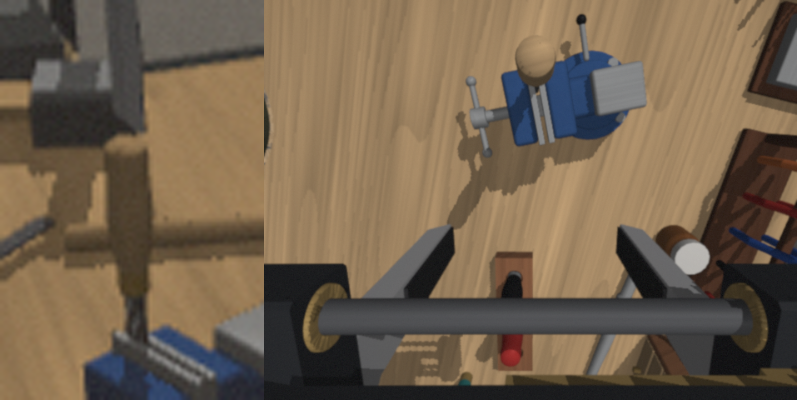

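The handle stands upright and free on the tang, with its underside measured at z = 0.154 m (the shoulder is at 0.155). The gripper is clear and the red and black handles are still in the rack.

```bash
python3 -c "
from station import ctrl
print(ctrl.hand_in())"
```

```text
the job is handed in; nothing more can be done
None
```

The pale handle is pressed home on the tang: the push rose steeply to about 21–22 N at the end, under the 28 N limit. It stands upright and released, I moved nothing else, and the job was handed in at about 22 s.

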